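Hold a mortar prism home in the corner of a scribing jig

TASK

Take the mortar prism from the bench, slide it lengthwise along the jig plate under the low bridge and press it into the jig's corner, its end against the end stop and its long side flat along the side stop. Finish while still holding it on the plate between the fingers, with light, steady pressure on both stops, so that it can be scribed: do not let go. Leave the concrete disc, the beaker and the timer alone.

Things in the scene. Friction and masses are not known exactly. Their poses are not given: they have to be found in the camera images.
- prism_center (a point): centre of the mortar prism, a grey square bar 160 mm long (its own x) x 40 x 40 mm with a flush brass insert in each end, 0.44 to 0.72 kg, loose, lying on the bench (centre 20 mm up), z up. Its ends are alike: either may lead. Gripped across the 40 mm width about 33 mm behind its middle (away from the leading end), the fingers stay clear of side stop and bridge
- corner (a point): the jig's inner corner, on top of its plate, where the faces of end stop and side stop would meet. Jig axes: x the direction to slide in, towards the end stop; y towards the side stop; z up. A seated prism's centre is at (-80, -20, +20) mm from here. The jig is fixed and rigid; its aluminium plate, 8 mm thick, spans x -240 to +35 mm and y -93 to +53 mm from here
- bridge (a point): middle of the opening under the jig's bridge, on the bridge's underside, 40 mm behind the corner; jig axes. Two flat bars with a scribing slot between them, 40 mm deep in x in all and 8 mm thick, on a leg at each side. The opening is 48 mm high above the plate and 56 mm wide (side stop to right leg): lower the prism on the plate behind the bridge, then slide it in
- end_stop: steel end stop on the jig plate, 50 mm wide (y), 34 mm high, 18 mm thick; its flat face looks to the jig's -x. Origin: at the foot of that face, at its middle, 32 mm to -y of the corner; same axes as the jig
- side_stop: steel side stop on the jig plate, 80 mm long (jig x), 34 mm high, 20 mm thick; its flat face looks to the jig's -y and runs from 5 mm to 85 mm behind the corner, so it covers the leading half of the prism only and the fingers find room behind it. Origin: at the foot of that face, at its middle, 45 mm behind the corner; same axes as the jig
- jig: the whole jig: origin under the plate, below the centre of a prism in place (the corner is at +80, +20, +8 mm from it); axes as corner. Plate and stops are ground smooth and slide-coated: friction with the prism is about 0.2. About 10 N of push towards each stop, kept up by aiming a little past the contact, is right
- prism: the same mortar prism, origin at the centre of its underside, x along its length
- disc: bystander: a round concrete disc, 100 mm across, 51 mm high, origin at the centre of its underside; leave alone
- beaker: bystander: a glass beaker, 72 mm across, 90 mm high, origin at the centre of its underside; leave alone
- timer: bystander: a small white timer, 66 x 66 x 19 mm, origin at the centre of its underside; leave alone

How it is judged:
By the outcome, as a careful person would: the job done as asked, in the order asked, and still so for the second after the job is handed in, while the arm keeps its last pose, push and grip.
It also fails if it takes over 45 s, if anything falls off the work surface, if the arm or the gripper's body presses on something with over 40 N, if the wrist force passes 120 N, or if a joint passes its speed limit or range.

ROBOT

A 6-joint arm with a two-finger parallel gripper is mounted at the origin on a cart in front of the work surface, level with it; the furniture and walls round the work are solid. World frame = base frame: x ahead of the robot, y to its left, z up, the work surface at z = 0. Lengths are in mm, angles in rad, forces in N, time in s.
With the tool pointing down it reaches from about 325 to 875 mm from the base axis. Payload 4.4 kg.
Tool frame: the origin (TCP) lies on the centre line of the jaws, within the pads' length; the fingertips stand ahead of it and the grasp point (between the pads) lies 6 mm ahead of it (ctrl.tcp_to_tips is the z of the fingertips in the tool frame, in mm); z points along the fingers, y is the direction in which the jaws open and shut (so a half turn about z gives the same grasp; the last joint's range is limited). The gripper opens to 85 mm and grips with 20 to 120 N. Pads are 22 mm wide; open, the fingers measure 114 mm over their backs; the gripper's body (76 mm by 85 mm) begins 54 mm behind the grasp point. The pads swing forward as they close: fully open they stand 13 mm farther back than shut.
Start: joints at [1.02, 0.207, 1.542, -0, 1.393, -0.15], TCP at [224.349, 529.429, 218.382] pointing down, gripper open.
Joint ranges: [-2.73, 2.73], [-0.86, 2.22], [0.23, 2.46], [-1.11, 4.25], [0.08, 2.63], [-2.82, 2.82]. Speed limits (rad/s): [2.79, 2.79, 3.14, 3.14, 3.14, 3.14].

INTERFACE

Orientations are given as a 3x3 rotation matrix whose columns are the frame's x, y, z axes.
In Python, from plant import ctrl, sensors, optics gives the robot as it stands. Calls block until the motion is done:
- ctrl.move_ptp(position, orientation): joint-space move of the TCP to a pose.
- ctrl.move_l(position, rot=None, vel=150, threshold=None): straight line of the TCP; rot=None keeps the orientation; vel is the mean speed in mm/s. With threshold (N) it stops when the force on the tool has changed by that much, and returns True; else False.
- ctrl.set_joints(angles): joint-space move.
- ctrl.gripper_to(opening, force=None): finger opening in mm; force is the grip in N (None keeps the last); returns when the fingers have stopped.
- ctrl.hold(seconds).
- ctrl.solve_ik(position, orientation): joint angles nearest the present ones, or None.
- sensors.read_state(): the state.
- optics.grab_frame(name): name is "scene" or "top" or "wrist"; returns (picture, depth): 384x512x3 uint8, red, green, blue; 384x512 float32, mm along the optical axis (not along the pixel's ray), 0 where there is no reading.
- optics.camera_params(name): a dict with "mtx" (3x3 intrinsics, pixels), "k1" (the pictures are not rectified: a ray, as slopes to the right and down, at radius r is drawn at 1 + k1 r^2 times it, then the intrinsics apply), "R" (3x3) and "t" (3): a world point X has camera coordinates R X + t; the wrist camera has in their place "T_tool_cam" (4x4, takes a point from camera to tool coordinates, whose origin is the TCP and whose axes are the flange's). Camera axes: x right, y down, z forward; pixel columns grow to the right and rows downward; lengths in mm; the calibration is good to about 2 mm. A picture is of the moment at which its call begins: read the wrist's pose just before it. camera_params takes no time and is no camera call.
A pose or a line that the arm cannot do raises ctrl.MotionError and nothing moves.
- ctrl.finish_job(): hands the job in, once; it reports no verdict.
The state is a dict: "t": time; "q": joint angles; "qvel": joint speeds; "tau": joint torques, N m; "eef_pos": TCP position; "eef_rot": TCP orientation; "force": force on the tool from outside, world axes, zero at the start; "wrist_torque": the same for the moment, N m; "grip_width": finger opening in mm.
Only numpy, scipy, OpenCV 4.12 (cv2) and the standard library are available. Lean on these libraries where they do the work, as an engineer would, in place of code of your own. Each camera call takes 0.05 s, during which the arm holds its last target. There are 200 camera calls.

## Working session

There is one attempt and no reset: what is moved stays moved. The work goes in short steps, each a Python script; the robot and the scene stay as the last script left them, time stands still between calls to the robot, and variables do not carry over. Pictures are saved under pics/ and viewed, about 8 in all and at most 12, crops included, and the job is handed in when it is done.

```bash
ls; mkdir -p pics; cat > h.py <<'E'
import numpy as np, cv2
from plant import ctrl, sensors, optics
def cam(name):
    p=optics.camera_params(name); K=np.array(p["mtx"],float); k1=p["k1"]
    if "R" in p: R=np.array(p["R"]);t=np.array(p["t"])
    else:
        s=sensors.read_state(); T=np.array(p["T_tool_cam"]); Re=np.array(s["eef_rot"])
        Rwc=Re@T[:3,:3]; c=Re@T[:3,3]+np.array(s["eef_pos"]); R=Rwc.T; t=-R@c
    return K,k1,R,t
def rays(c,uv):
    K,k1,R,t=c
    # x_d = x(1+k1 r^2)
    n=cv2.undistortPoints(np.array(uv,float).reshape(-1,1,2),K,np.array([k1,0,0,0,0.])).reshape(-1,2)
    d=np.c_[n,np.ones(len(n))]
    return -R.T@t, d@R      # origin, dirs (scaled to unit depth)
def onplane(c,uv,z):
    o,d=rays(c,uv); return o+d*((z-o[2])/d[:,2])[:,None]
def cloud(c,depth):
    h,w=depth.shape; u,v=np.meshgrid(np.arange(w),np.arange(h))
    o,d=rays(c,np.c_[u.ravel(),v.ravel()]); P=o+d*depth.reshape(-1,1)
    P[depth.ravel()==0]=np.nan; return P.reshape(h,w,3)
def proj(c,X):
    K,k1,R,t=c
    return cv2.projectPoints(np.array(X,float).reshape(-1,1,3),cv2.Rodrigues(R)[0],t,K,np.array([k1,0,0,0,0.]))[0].reshape(-1,2)
E
python3 - <<'E'
from h import *
for n in ("top","scene"):
    c=cam(n); im,d=optics.grab_frame(n); np.savez(n+".npz",im=im,d=d)
    cv2.imwrite(f"pics/{n}0.png",cv2.resize(im[:,:,::-1],(800,600),interpolation=cv2.INTER_CUBIC)); o,_=rays(c,[[0,0]]); print(n,o,c[0].tolist(),c[1],(d>0).mean())
E
```

```text
pics
top [ 322.16838551  -67.91836622 1439.10628782] [[415.0028177966563, 0.0, 256.31835963904734], [0.0, 415.0028177966563, 193.95516279986902], [0.0, 0.0, 1.0]] -0.016285781378405768 0.996002197265625
scene [-649.30255056 -633.59346972 1149.2732872 ] [[497.3615105970698, 0.0, 262.318966093464], [0.0, 497.3615105970698, 196.26463942232343], [0.0, 0.0, 1.0]] -0.03263374311604212 0.9959665934244791
```

View pics/top0.png

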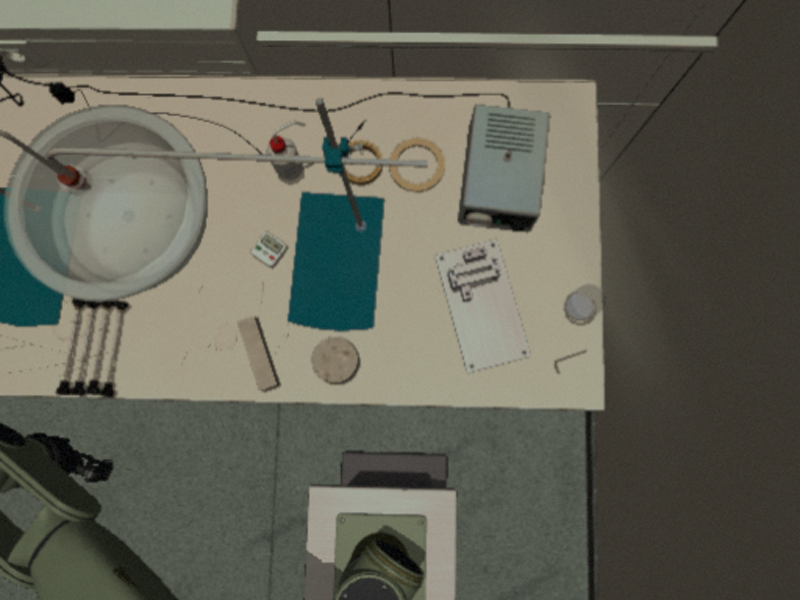

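View pics/scene0.png

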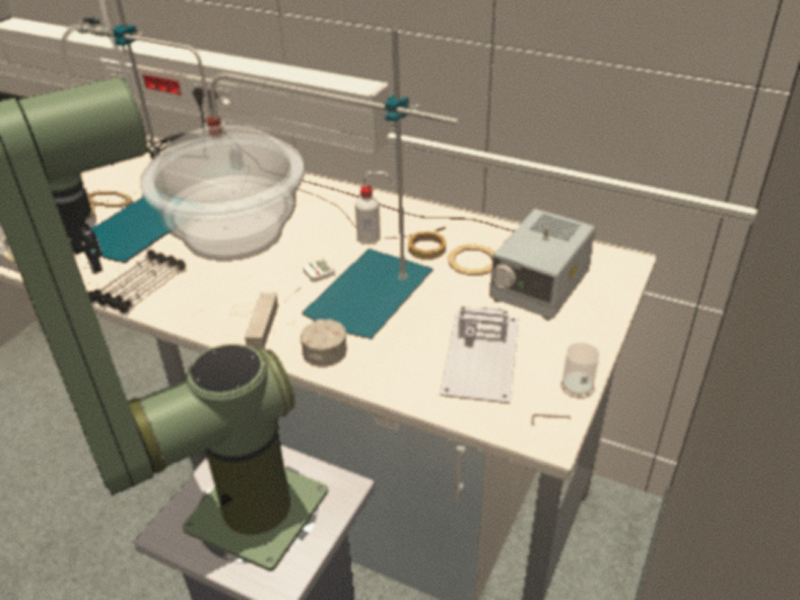

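The top view shows the prism at (258,353) and the jig at (482,305) of 800x600. The jig's x points up the image and slightly left, and the prism has nearly the same yaw. The scene view agrees. Next I'll get rough positions from the top view, then look from close by with the wrist camera.

```bash
python3 - <<'E'
from h import *
c=cam("top"); s=.64
def P(l,z): return onplane(c,np.array(l)*s,z).round(1)
pr=P([[239,321],[257,317],[279,385],[262,391]],40); print(pr,pr.mean(0))
pl=P([[437,255],[497,240],[528,356],[470,371]],8); print(pl,pl.mean(0))
print("disc",P([[335,360]],51),"rod",P([[361,228]],5),"beaker",P([[580,307]],90))
z=np.load("top.npz"); C=cloud(c,z["d"])
for (u,v) in [(258,353),(490,330),(335,360),(425,163),(330,160)]: print((u,v),C[int(v*s),int(u*s)].round(0))
p=optics.camera_params("wrist"); print(np.array(p["T_tool_cam"]).round(3),p["mtx"],ctrl.tcp_to_tips)
E
```

```text
[[500.1 320.7  40. ]
 [509.7 281.5  40. ]
 [363.1 225.1  40. ]
 [349.4 261.2  40. ]] [430.575 272.125  40.   ]
[[ 664.1 -111.1    8. ]
 [ 701.5 -246.4    8. ]
 [ 440.3 -314.6    8. ]
 [ 404.5 -187.5    8. ]] [ 552.6 -214.9    8. ]
disc [[418.9 105.   51. ]] rod [[724.8  63.4   5. ]] beaker [[ 538.6 -409.8   90. ]]
(258, 353) [434. 276.  35.]
(490, 330) [ 497. -229.    6.]
(335, 360) [420. 107.  47.]
(425, 163) [703. -76. 469.]
(330, 160) [702.  73. 477.]
[[ 1.00000e-03 -9.54000e-01 -3.00000e-01  7.73140e+01]
 [ 1.00000e+00  1.00000e-03 -0.00000e+00 -4.08000e-01]
 [ 0.00000e+00 -3.00000e-01  9.54000e-01 -1.55955e+02]
 [ 0.00000e+00  0.00000e+00  0.00000e+00  1.00000e+00]] [[305.17461129   0.         258.68122477]
 [  0.         305.17461129 189.87858538]
 [  0.           0.           1.        ]] 25.0
```

```bash
cat >> h.py <<'E'
def down(yaw,flip=True):
    x=np.array([np.cos(yaw),np.sin(yaw),0]); x=-x if flip else x
    z=np.array([0,0,-1.]); return np.c_[x,np.cross(z,x),z]
def snap(tag):
    c=cam("wrist"); im,d=optics.grab_frame("wrist"); np.savez(tag+".npz",im=im,d=d,R=c[2],t=c[3])
    cv2.imwrite(f"pics/{tag}.png",cv2.resize(im[:,:,::-1],(768,576),interpolation=cv2.INTER_CUBIC)); return c,im,d
def load(tag):
    z=np.load(tag+".npz"); K,k1,_,_=cam("wrist"); return (K,k1,z["R"],z["t"]),z["im"],z["d"]
E
python3 - <<'E'
from h import *
for fl in (True,False):
  for p,y in (([430,272,200],21.3),([520,-230,200],16.4),([520,-230,20],16.4)):
    q=ctrl.solve_ik(p,down(np.radians(y),fl)); print(fl,p,None if q is None else np.round(q,2))
ctrl.move_ptp([440,276,230],down(np.radians(21.3))); snap("w1")
s=sensors.read_state(); print(s["t"],s["eef_pos"],s["force"])
E
```

```text
True [430, 272, 200] [ 0.39  0.08  1.72 -0.    1.34 -1.55]
True [520, -230, 200] [-0.57  0.21  1.58 -0.    1.35 -2.43]
True [520, -230, 20] [-0.57  0.43  1.7  -0.    1.01 -2.43]
False [430, 272, 200] [ 0.39  0.08  1.72 -0.    1.34  1.59]
False [520, -230, 200] [-0.57  0.21  1.58 -0.    1.35  0.72]
False [520, -230, 20] [-0.57  0.43  1.7  -0.    1.01  0.72]
1.4167 [439.54281686 276.68984611 229.87818032] [0.09747222 0.6029665  0.07381029]
```

View pics/w1.png

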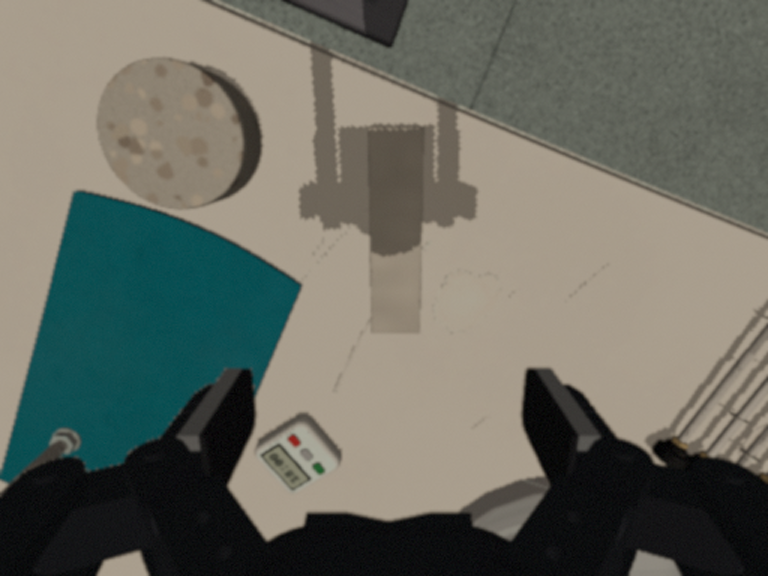

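The prism is sharp in the wrist view, from (368,130) to (421,332). The disc, mat and timer are clear of it, and the fingers are at the bottom, which is the leading side. I'll measure the prism from the depth and from its top-face corners.

```bash
python3 - <<'E'
from h import *
c,im,d=load("w1"); C=cloud(c,d)
b=C[230:330,190:240]; print("bench z",np.nanmedian(C[150:200,200:235,2]), "dark",im[100,263],im[140,263],im[140,290],im[100,300])
m=(C[...,2]>28)&(C[...,2]<50)
m[:, :230]=0; m[:,300:]=0; m[240:]=0
n,l,st,ce=cv2.connectedComponentsWithStats(m.astype(np.uint8)); i=1+np.argmax(st[1:,4]); m=l==i
print(st[i],"top z",np.median(C[m][:,2]))
z=np.median(C[m][:,2])
for zz in (40,z):
  v,u=np.nonzero(m); Q=onplane(c,np.c_[u,v],zz)[:,:2].astype(np.float32)
  print(zz,cv2.minAreaRect(Q), Q.mean(0), np.degrees(np.arctan2(*np.linalg.svd(Q-Q.mean(0),full_matrices=False)[2][0][::-1])))
# edge pixel corners read by eye
pc=np.array([[368,129],[424,129],[421,332],[371,332]])*2/3
print(onplane(c,pc,40).round(1), onplane(c,pc,40).mean(0))
E
```

```text
bench z 0.27341972244576596 dark [88 82 71] [92 84 73] [108  99  89] [108 100  88]
[ 245   85   37  137 4748] top z 40.3114890879213
40 ((430.7509460449219, 278.6099548339844), (157.60874938964844, 39.82790756225586), 21.51093864440918) [425.78967 276.65018] 21.500437
40.3114890879213 ((430.69403076171875, 278.58282470703125), (157.466796875, 39.792015075683594), 21.510929107666016) [425.73666 276.624  ] 21.500437
[[365.4 232.2  40. ]
 [350.9 269.4  40. ]
 [496.6 327.7  40. ]
 [511.5 289.6  40. ]] [431.10163499 279.71418053  40.        ]
```

```bash
python3 - <<'E'
from h import *
ctrl.move_ptp([570,-212,230],down(np.radians(16.4))); ctrl.hold(.2); snap("w2")
s=sensors.read_state(); print(s["t"],s["eef_pos"],s["force"])
E
```

```text
3.5 [ 570.20582844 -211.14040571  230.10355171] [-0.40532966 -0.28502584  0.11935461]
```

View pics/w2.png

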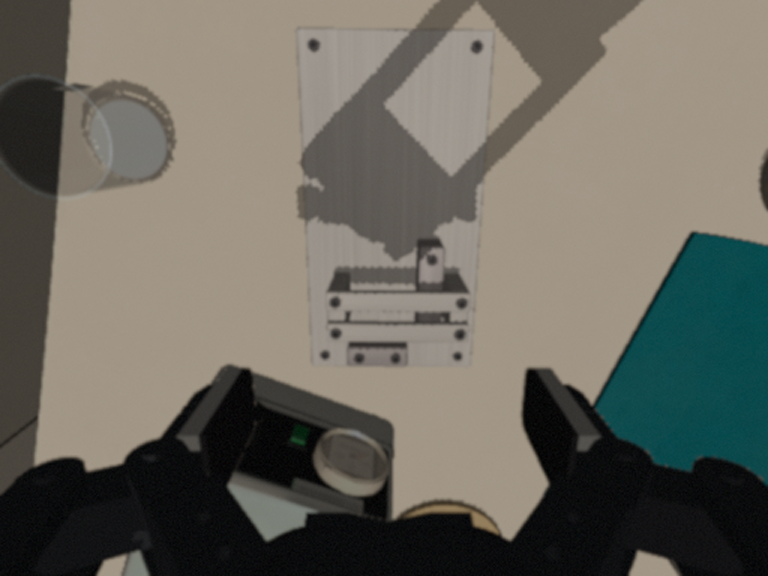

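The plate corners are at about (296,28), (494,28), (471,366) and (312,366). The side stop is at (430,262), the bridge bars are around rows 305 and 332, and the end stop is at (377,355). The jig's x points down the image, as expected.

```bash
python3 - <<'E'
from h import *
c,im,d=load("w2"); C=cloud(c,d)
pc=np.array([[296,28],[494,28],[471,366],[312,366]])*2/3
P=onplane(c,pc,8); print(P.round(1),P.mean(0).round(1))
for a,b in ((0,3),(1,2),(0,1),(3,2)):
    v=P[b]-P[a]; print(np.linalg.norm(v).round(1),np.degrees(np.arctan2(v[1],v[0])).round(2))
m=((C[...,2]>4.5)&(C[...,2]<70)).astype(np.uint8); m[:,:185]=0;m[:,345:]=0;m[248:]=0
m=cv2.morphologyEx(m,cv2.MORPH_OPEN,np.ones((3,3)))
v,u=np.nonzero(m&(C[...,2]<12)); Q=onplane(c,np.c_[u,v],8)[:,:2].astype(np.float32)
r=cv2.minAreaRect(Q); print(r)
print("plate z",np.median(C[60:100,210:300,2]))
y=np.radians(16.4);R=np.c_[[np.cos(y),np.sin(y)],[-np.sin(y),np.cos(y)]]
cen=P.mean(0)[:2]; cor=cen-R@np.array([-102.5,-20]); 
# high things in jig frame
def jf(mask): 
    return (C[mask][:,:2]-cor)@R
Z=C[...,2]; L=np.zeros(Z.shape,bool); L[150:248,205:320]=1
for lo,hi,n in ((50,62,"bridge"),(37,47,"stops")):
    mm=L&(Z>lo)&(Z<hi); q=jf(mm); print(n,mm.sum(),np.percentile(q,[1,50,99],axis=0).round(1).tolist(),np.median(Z[mm]))
    for nm,s in (("side",(q[:,0]<-62)),("end",(q[:,0]>-5))):
        if s.any(): print("  ",nm,s.sum(),np.percentile(q[s],[2,50,98],axis=0).round(1).tolist())
print("corner",cor)
E
```

```text
[[ 440.8 -319.5    8. ]
 [ 399.8 -181.     8. ]
 [ 663.1 -104.3    8. ]
 [ 704.6 -243.8    8. ]] [ 552.1 -212.2    8. ]
274.4 16.03
274.2 16.25
144.5 106.5
145.5 106.57
((551.3435668945312, -212.89166259765625), (272.7925720214844, 145.70001220703125), 15.728075981140137)
plate z nan
bridge 456 [[-56.1, -70.8], [-35.6, -14.0], [-29.8, 36.1]] 58.31504923346631
stops 1268 [[-85.2, -65.1], [-28.8, -0.3], [15.6, 30.6]] 42.27173625097532
   side 347 [[-85.3, -0.4], [-74.5, 8.7], [-62.5, 18.3]]
   end 567 [[-1.2, -57.1], [5.8, -33.4], [15.7, -9.8]]
corner [ 644.7465359  -164.03821579]
```

The sizes fit: plate 274x145, side stop starting at x=-85 and y=0, end stop y -57 to -10. The corner is at about (644.7,-164.0) with a yaw of 16.2°. Next I'll grasp the prism.

```bash
cat >> h.py <<'E'
JY=np.radians(16.2); COR=np.array([644.7,-164.0,8.]); J=np.array([[np.cos(JY),-np.sin(JY),0],[np.sin(JY),np.cos(JY),0],[0,0,1]])
def jw(x,y,z): return COR+J@np.array([x,y,z],float)   # jig->world
def st(msg=""):
    s=sensors.read_state(); print(msg,"t%.2f"%s["t"],"tcp jig",(J.T@(np.array(s["eef_pos"])-COR)).round(2),"z",round(s["eef_pos"][2],2),"Fjig",(J.T@np.array(s["force"])).round(1),"M",np.array(s["wrist_torque"]).round(2),"w",round(s["grip_width"],1)); return s
E
python3 - <<'E'
from h import *
y=np.radians(21.5); g=np.array([431-33*np.cos(y),279.2-33*np.sin(y)]); R=down(y)
ctrl.move_ptp([*g,130],R); ctrl.move_l([*g,70],vel=120)
hit=ctrl.move_l([*g,33],vel=60,threshold=8); s=st(f"hit {hit}")
ctrl.gripper_to(36,110); s=st("grip")
ctrl.move_l([*g,100],vel=100); ctrl.hold(.3); s=st("lift"); snap("w3")
E
```

```text
hit False t6.79 tcp jig [-114.31  482.21   24.95] z 32.95 Fjig [ 0.2 -0.6  1.3] M [ 0.02 -0.07 -0.05] w 85.6
grip t7.33 tcp jig [-114.37  482.18   25.1 ] z 33.1 Fjig [ 0.1 -0.3 -1.2] M [-0.03  0.   -0.01] w 36.0
lift t8.44 tcp jig [-114.89  482.09   91.38] z 99.38 Fjig [ 0.4 -0.6 -0.7] M [-0.05 -0.01 -0.02] w 35.5
```

View pics/w3.png

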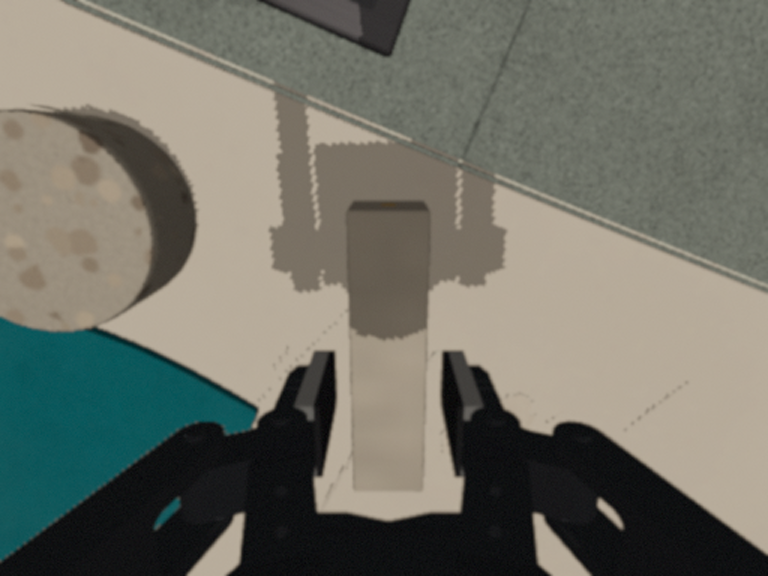

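The prism was not lifted: it still lies on the bench at (350-430, 205-490), below the fingers. The 36 mm command probably left too little squeeze. I'll measure the prism again and grip with target 0 so the force limit applies.

```bash
python3 - <<'E'
from h import *
c,im,d=load("w3"); C=cloud(c,d)
P=onplane(c,np.array([[347,209],[430,209],[424,491],[353,491]])*2/3,40); print(P.round(1),P.mean(0).round(1))
m=(C[...,2]>30)&(C[...,2]<50); m[:,:220]=0;m[:,296:]=0;m[330:]=0;m[:125]=0
m=cv2.morphologyEx(m.astype(np.uint8),cv2.MORPH_OPEN,np.ones((3,3)))
v,u=np.nonzero(m);Q=onplane(c,np.c_[u,v],40)[:,:2].astype(np.float32); print(cv2.minAreaRect(Q),np.nanmedian(C[m>0][:,2]))
# finger depth
for u,v in ((330,370),(450,370),(330,440),(450,440),(320,350)):
    print((u,v),d[int(v/1.5),int(u/1.5)],C[int(v/1.5),int(u/1.5)].round(0))
print(sensors.read_state()["eef_pos"])
E
```

```text
[[363.2 231.9  40. ]
 [348.9 268.   40. ]
 [497.7 327.7  40. ]
 [512.6 290.1  40. ]] [430.6 279.4  40. ]
((429.7490539550781, 278.492431640625), (159.9831085205078, 39.771636962890625), 21.494112014770508) 40.40074201099702
(330, 370) 142.40105 [397. 247. 127.]
(450, 370) 137.84306 [382. 280. 131.]
(330, 440) 298.52084 [514. 272.   1.]
(450, 440) 133.52968 [398. 286. 141.]
(320, 350) 150.44862 [397. 242. 118.]
[399.98525456 266.96860636  99.51695056]
```

The prism is unmoved, and the visible ends of the fingers seem to sit above the TCP height, so the fingertips may have closed above the prism. I'll check where the tips really are before descending.

```bash
python3 - <<'E'
from h import *
for tag,tc in (("w1",None),("w3",None)):
    c,im,d=load(tag); C=cloud(c,d); p=optics.camera_params("wrist");T=np.array(p["T_tool_cam"])
    K=c[0]; h,w=d.shape;u,v=np.meshgrid(np.arange(w),np.arange(h))
    _,D=rays((K,c[1],np.eye(3),np.zeros(3)),np.c_[u.ravel(),v.ravel()]); X=(D*d.reshape(-1,1))@T[:3,:3].T+T[:3,3]
    m=(d.ravel()>0)&(d.ravel()<215)&(np.abs(X[:,1])<80); m&=(im.max(2).ravel()<75)
    for sgn in (1,-1):
        q=X[m&(X[:,1]*sgn>0)]; o=np.argsort(-q[:,2]); print(tag,sgn,"tip z",np.percentile(q[:,2],[90,99,99.9]).round(1),q[o[20:200:45]].round(1).tolist())
print(optics.camera_params("wrist").keys())
c=cam("wrist"); print(proj(c,[sensors.read_state()["eef_pos"]]))
im,d=optics.grab_frame("scene"); c=cam("scene"); e=np.array(sensors.read_state()["eef_pos"]); a=proj(c,[e])[0].astype(int); b=proj(c,[e+[0,0,-25]])[0].astype(int); print(a,b)
big=im[a[1]-50:a[1]+40,a[0]-60:a[0]+60,::-1]; big=cv2.resize(big,None,fx=6,fy=6,interpolation=cv2.INTER_CUBIC)
for q,col in ((a,(0,0,255)),(b,(0,255,0))): cv2.circle(big,((q[0]-a[0]+60)*6,(q[1]-a[1]+50)*6),5,col,2)
cv2.imwrite("pics/s1.png",big)
E
```

```text
w1 1 tip z [-55.4 -33.  -28.2] [[10.1, 43.4, -28.3], [-8.5, 43.1, -30.1], [3.5, 43.1, -31.4], [-6.2, 42.7, -32.6]]
w1 -1 tip z [-55.  -32.9 -28. ] [[4.2, -42.9, -28.2], [-4.8, -42.6, -30.2], [4.9, -42.3, -31.4], [11.6, -43.7, -32.4]]
w3 1 tip z [-59.7 -26.8 -21.1] [[5.7, 18.0, -21.2], [8.0, 26.8, -23.5], [11.6, 22.6, -24.5], [11.4, 21.0, -26.1]]
w3 -1 tip z [-59.4 -26.4 -19.7] [[-7.0, -17.9, -19.7], [12.2, -17.9, -22.6], [12.0, -19.2, -24.2], [4.8, -17.8, -25.7]]
dict_keys(['mtx', 'k1', 'T_tool_cam'])
[[258.40020034 237.94540652]]
[162 192] [163 198]
```

View pics/s1.png

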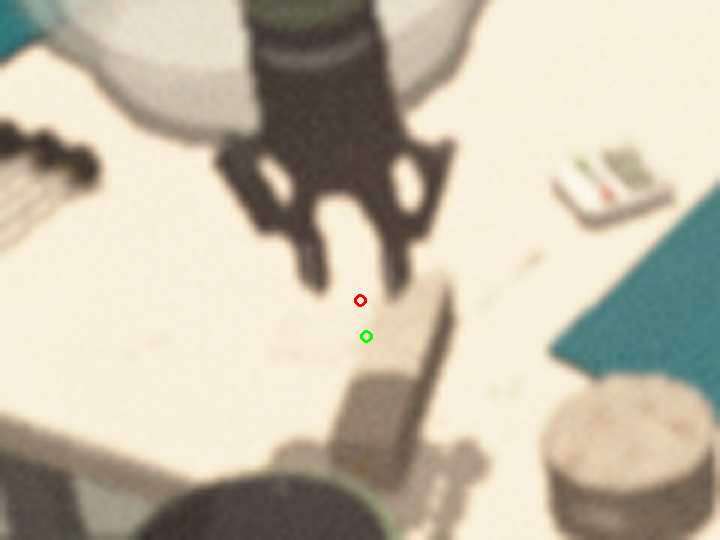

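Both views agree that the tips lie about 40 mm short of where the tool data puts them: tool z is about -20 at 36 mm open, against +19 expected. The jaws are well centred sideways. So the first grip closed above the prism's top. I'll correct for this, descending to TCP z = -8 with a force guard so the tips sit about 10 mm above the bench.

```bash
python3 - <<'E'
from h import *
y=np.radians(21.5); g=np.array([430.7-33*np.cos(y),279.2-33*np.sin(y)])
ctrl.gripper_to(85,110)
ctrl.move_l([*g,30],vel=120)
hit=ctrl.move_l([*g,-8],vel=50,threshold=6); s=st(f"hit {hit}")
if not hit:
    ctrl.gripper_to(0,110); s=st("grip")
    if s["grip_width"]>30:
        ctrl.move_l([*g,60],vel=100); ctrl.hold(.3); s=st("lift"); snap("w4")
E
```

```text
hit False t10.72 tcp jig [-114.44  482.29  -15.89] z -7.89 Fjig [ 0.1 -0.1  0.2] M [ 0.03 -0.07  0.08] w 85.0
grip t11.22 tcp jig [-114.03  482.3   -15.37] z -7.37 Fjig [-1.2 -0.8  3.3] M [-0.15  0.08 -0.03] w 38.7
lift t12.35 tcp jig [-115.18  482.19   51.4 ] z 59.4 Fjig [-0.2  0.3 -4.3] M [-0.02  0.12  0.04] w 38.9
```

View pics/w4.png

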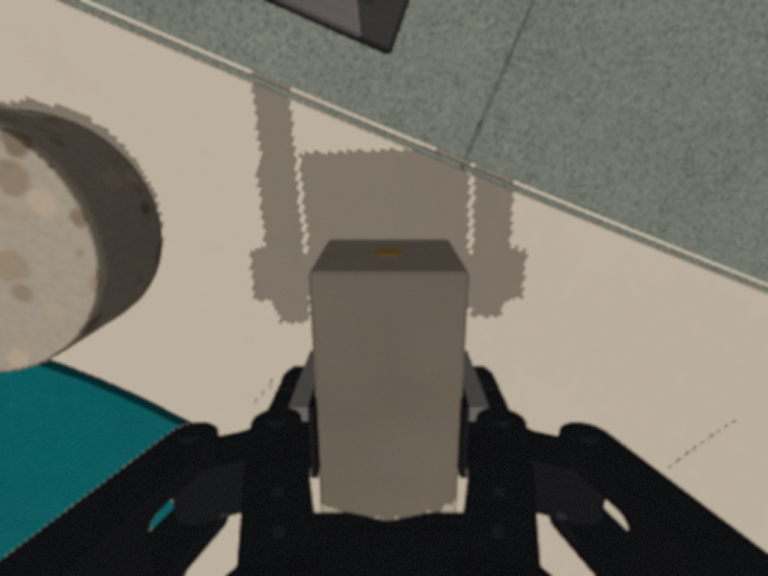

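The prism is held (4.3 N, about 0.44 kg), with its rear end at (310-467, 270). I'll check its pose in the hand from the depth, then carry it high over the disc, lower it behind the bridge until it touches, and look.

```bash
python3 - <<'E'
from h import *
c,im,d=load("w4"); C=cloud(c,d)
T=C[185:330,218:302].reshape(-1,3); T=T[(T[:,2]>100)&(T[:,2]<115)]
e=np.array(sensors.read_state()["eef_pos"]); y=np.radians(21.5); R=np.c_[[np.cos(y),np.sin(y)],[-np.sin(y),np.cos(y)]]
q=(T[:,:2]-e[:2])@R; co=np.linalg.lstsq(np.c_[q,np.ones(len(q))],T[:,2],rcond=None)[0]
print("top z plane: pitch %.2f roll %.2f deg"%tuple(np.degrees(co[:2])),co[2],len(T))
r=(onplane(c,np.array([[310,270],[467,270]])*2/3,co[2])[:,:2]-e[:2])@R; print("rear end rel tcp (expect -47)",r.round(1))
ctrl.move_l([e[0],e[1],105],vel=120)
p=jw(-203,-27,0); p[2]=105; ctrl.move_ptp(p,down(JY)); ctrl.hold(.2); st("over")
p[2]=12; ctrl.move_l(p,vel=120); st("low")
p[2]=-6; hit=ctrl.move_l(p,vel=25,threshold=4); st(f"hit {hit}"); snap("w5")
E
```

```text
top z plane: pitch -0.17 roll -0.03 deg 107.23257148539412 12142
rear end rel tcp (expect -47) [[-47.2 -19. ]
 [-47.3  19.5]]
over t15.00 tcp jig [-202.45  -26.27   97.01] z 105.01 Fjig [-0.6 -0.2 -4.8] M [-0.06  0.17 -0.  ] w 38.6
low t15.93 tcp jig [-202.43  -27.8     4.72] z 12.72 Fjig [ 0.   0.2 -3.7] M [-0.08  0.1   0.  ] w 39.0
hit True t16.44 tcp jig [-202.7   -27.47   -7.39] z 0.61 Fjig [ 0.5 -0.8  3. ] M [-0.02 -0.05  0.04] w 38.7
```

View pics/w5.png

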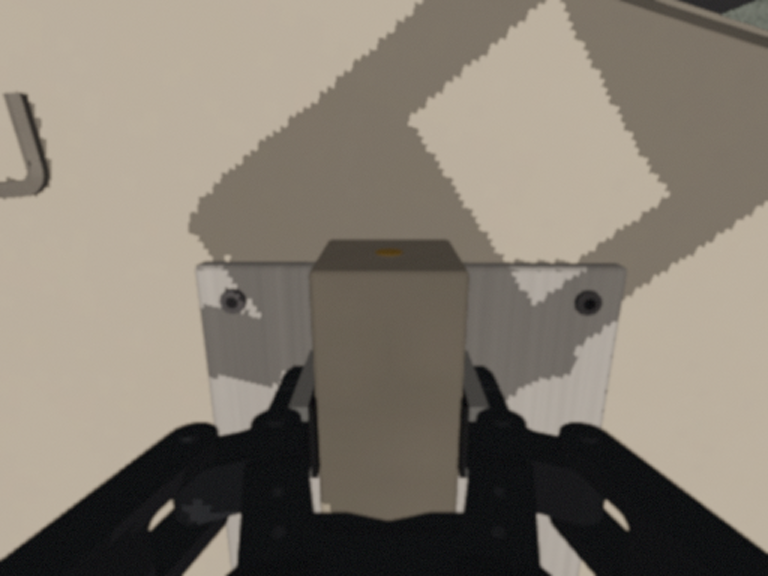

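The prism lies on the plate behind the bridge, contact came at the predicted height, and the plate's rear corners are at (200,265) and (622,265). I'll check the lateral position and yaw from those, then slide in under a force guard.

```bash
python3 - <<'E'
from h import *
c,im,d=load("w5")
P=onplane(c,np.array([[199,265],[623,265],[210,400],[610,400]])*2/3,8); print("plate rear (expect -240, -93/+53)",((P-COR)@J).round(1).tolist())
z=-7.6
for x in (-160,-125):
    hit=ctrl.move_l(jw(x,-27,z),vel=60,threshold=10); s=st(f"slide {x} hit {hit}")
    if hit: break
E
```

```text
plate rear (expect -240, -93/+53) [[-240.3, -90.6, 0.0], [-240.4, 50.8, 0.0], [-189.0, -92.7, 0.0], [-189.3, 53.8, 0.0]]
slide -160 hit False t17.38 tcp jig [-158.98  -27.32   -7.34] z 0.66 Fjig [2.  0.5 2.9] M [-0.04 -0.41  0.06] w 38.5
slide -125 hit False t18.11 tcp jig [-124.89  -27.22   -7.34] z 0.66 Fjig [-0.3  0.2  5.3] M [-0.09 -0.32  0.04] w 38.9
```

```bash
python3 - <<'E'
from h import *
z=-7.6
hit=ctrl.move_l(jw(-125,-14,z),vel=12,threshold=7); s=st(f"side hit {hit}")
y=(J.T@(np.array(s["eef_pos"])-COR))[1]
if hit:
    hit=ctrl.move_l(jw(-106,y,z),vel=12,threshold=8); st(f"end hit {hit}"); ctrl.hold(.4); st("held")
E
```

```text
side hit True t18.79 tcp jig [-124.77  -20.81   -7.34] z 0.66 Fjig [-1.   0.8  1.7] M [-0.02 -0.11 -0.09] w 38.7
end hit True t19.78 tcp jig [-113.26  -21.49   -7.31] z 0.69 Fjig [-0.6 -1.3  4.8] M [ 0.13 -0.09 -0.03] w 38.6
held t20.18 tcp jig [-113.25  -21.48   -7.31] z 0.69 Fjig [-0.5 -0.7  5.2] M [ 0.2  -0.18 -0.05] w 38.7
```

```bash
python3 - <<'E'
from h import *
x,y,z=-113.2,-21.4,-7.5
for i in range(16):
    ctrl.move_l(jw(x,y,z),vel=10); ctrl.hold(.15)
    s=st(f"cmd {x:.2f} {y:.2f}"); F=J.T@np.array(s["force"])
    dx,dy=-F[0]<9,-F[1]<9
    if not(dx or dy): break
    x+=.25*dx; y+=.25*dy
E
```

```text
cmd -113.20 -21.40 t20.76 tcp jig [-113.39  -21.47   -7.38] z 0.62 Fjig [-4.2 -0.2  5.5] M [ 0.01 -0.04 -0.04] w 38.6
cmd -112.95 -21.15 t21.16 tcp jig [-113.37  -21.46   -7.36] z 0.64 Fjig [-4.8  0.4  5.7] M [-0.07  0.01 -0.09] w 38.6
cmd -112.70 -20.90 t21.56 tcp jig [-113.37  -21.37   -7.36] z 0.64 Fjig [-4.7 -1.3  4.7] M [-0.16  0.11 -0.11] w 38.7
cmd -112.45 -20.65 t21.96 tcp jig [-113.34  -21.34   -7.31] z 0.69 Fjig [-6.1 -1.6  5.1] M [-0.2   0.18 -0.18] w 38.7
cmd -112.20 -20.40 t22.36 tcp jig [-113.36  -21.27   -7.35] z 0.65 Fjig [-6.6 -2.   6.8] M [-0.34  0.21 -0.25] w 38.6
cmd -111.95 -20.15 t22.76 tcp jig [-113.37  -21.24   -7.34] z 0.66 Fjig [-8.2 -2.6  5.7] M [-0.48  0.34 -0.28] w 38.8
cmd -111.70 -19.90 t23.16 tcp jig [-113.37  -21.17   -7.36] z 0.64 Fjig [-9.3 -2.8  5.7] M [-0.49  0.35 -0.36] w 39.0
cmd -111.70 -19.65 t23.56 tcp jig [-113.37  -21.17   -7.32] z 0.68 Fjig [-8.4 -3.7  6.2] M [-0.6   0.35 -0.36] w 38.8
cmd -111.45 -19.40 t23.96 tcp jig [-113.37  -21.14   -7.31] z 0.69 Fjig [-9.9 -4.2  6. ] M [-0.75  0.45 -0.44] w 38.9
cmd -111.45 -19.15 t24.36 tcp jig [-113.36  -21.11   -7.28] z 0.72 Fjig [-9.8 -3.7  5.9] M [-0.77  0.44 -0.47] w 38.6
cmd -111.45 -18.90 t24.76 tcp jig [-113.37  -21.05   -7.28] z 0.72 Fjig [-9.7 -5.9  5.4] M [-0.88  0.5  -0.49] w 38.4
cmd -111.45 -18.65 t25.16 tcp jig [-113.35  -20.98   -7.24] z 0.76 Fjig [-9.4 -5.2  4.7] M [-0.93  0.42 -0.49] w 39.0
cmd -111.45 -18.40 t25.56 tcp jig [-113.36  -20.75   -7.24] z 0.76 Fjig [-9.5 -5.   5.5] M [-0.95  0.43 -0.55] w 38.6
cmd -111.45 -18.15 t25.96 tcp jig [-113.37  -20.66   -7.27] z 0.73 Fjig [-8.8 -5.5  5. ] M [-1.02  0.46 -0.51] w 38.6
cmd -111.20 -17.90 t26.36 tcp jig [-113.36  -20.71   -7.24] z 0.76 Fjig [-9.7 -7.   4.1] M [-1.11  0.55 -0.49] w 38.7
cmd -111.20 -17.65 t26.76 tcp jig [-113.34  -20.71   -7.21] z 0.79 Fjig [-11.2  -7.6   5.1] M [-1.18  0.49 -0.48] w 39.0
```

```bash
python3 - <<'E'
from h import *
x,y,z=-111.2,-17.2,-7.5
ctrl.move_l(jw(x,y,z),vel=10); ctrl.hold(.4); s=st("press")
Rj=J.T@np.array(s["eef_rot"]); print("tool in jig",Rj.round(4).tolist())
c,im,d=snap("w6"); C=cloud(c,d)
m=(C[...,2]>40)&(C[...,2]<56); m[:,:195]=0;m[:,325:]=0
v,u=np.nonzero(m); k=(v>185)&(v<330); T=(C[v[k],u[k]]-COR)@J
co=np.linalg.lstsq(np.c_[T[:,:2],np.ones(len(T))],T[:,2],rcond=None)[0]; print("slopes deg",np.degrees(co[:2]).round(2),"top z at grip",co@[-113,-20,1],len(T))
# side edges of top face by rows
for side in (0,1):
    pts=[]
    for r in range(190,232,2):
        uu=np.nonzero(m[r,205:312])[0]+205
        if len(uu)>40: pts.append([uu[0]-.5 if side==0 else uu[-1]+.5,r])
    Q=(onplane(c,pts,48)-COR)@J; a=np.polyfit(Q[:,0],Q[:,1],1); print(side,len(pts),"yaw err deg",np.degrees(a[0]).round(2),"y at -140",np.polyval(a,-140).round(1))
E
```

```text
press t27.41 tcp jig [-113.34  -20.73   -7.22] z 0.78 Fjig [-11.3  -8.5   3.5] M [-1.34  0.52 -0.51] w 38.5
tool in jig [[-1.0, 0.0019, -0.009], [0.0019, 1.0, -0.0046], [0.009, -0.0046, -0.9999]]
slopes deg [ 0.43 -0.22] top z at grip 40.88177560502875 15377
0 21 yaw err deg -0.32 y at -140 -40.2
1 21 yaw err deg -0.54 y at -140 -0.6
```

View pics/w6.png

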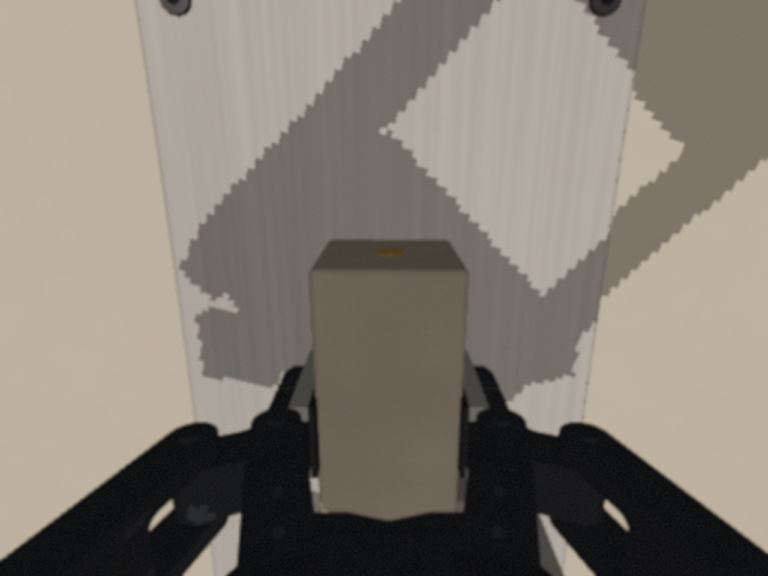

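```bash
python3 - <<'E'
from h import *
for tag in ("w5","w6"):
    c,im,d=load(tag); C=cloud(c,d); Q=(C-COR)@J
    def fit(m):
        T=Q[m]; A=np.c_[T[:,:2],np.ones(len(T))]; co=np.linalg.lstsq(A,T[:,2],rcond=None)[0]
        r=np.abs(T[:,2]-A@co)<1.5; co=np.linalg.lstsq(A[r],T[r,2],rcond=None)[0]; return np.degrees(co[:2]).round(2),len(T)
    rx=Q[...,0]; ry=Q[...,1]; z=Q[...,2]
    u,v=np.meshgrid(np.arange(512),np.arange(384))
    pl=(np.abs(z)<3)&(ry>-88)&(ry<48)&(rx>-235)&(v<250)
    tp=(z>34)&(z<46)&(u>218)&(u<302)&(v>188)&(v<330)
    print(tag,"plate",fit(pl),"top",fit(tp))
    # edges per row: plate edge via bench/plate depth step, prism via depth step
    h=z-0; E={}
    for nm,lo,hi,rows,ul,uh in (("plate",-4,60,range(20,150,2) if tag=="w6" else range(190,235,2),60,450),("prism",25,60,range(190,230,2),205,312)):
        L=[];Rr=[]
        for r in rows:
            k=np.nonzero((z[r,ul:uh]>lo)&(z[r,ul:uh]<hi))[0]+ul
            if len(k): L.append([k[0]-.5,r]); Rr.append([k[-1]+.5,r])
        for sd,P in (("L",L),("R",Rr)):
            W=(onplane(c,P,8 if nm=="plate" else 48)-COR)@J; a=np.polyfit(W[:,0],W[:,1],1); res=np.std(W[:,1]-np.polyval(a,W[:,0])); print("  ",nm,sd,"yaw %.2f y0 %.1f sd %.2f"%(np.degrees(a[0]),np.mean(W[:,1]),res))
st()
E
```

```text
w5 plate (array([ 0.16, -0.04]), 9183) top (array([ 0.07, -0.09]), 11661)
   plate L yaw -0.64 y0 -92.2 sd 0.14
   plate R yaw -0.21 y0 52.1 sd 0.14
   prism L yaw 0.12 y0 -47.1 sd 0.11
   prism R yaw -0.02 y0 -7.6 sd 0.11
w6 plate (array([-0.01, -0.04]), 61669) top (array([-0.  , -0.24]), 11659)
   plate L yaw -0.26 y0 -92.6 sd 0.19
   plate R yaw -0.38 y0 52.0 sd 0.18
   prism L yaw -0.20 y0 -40.2 sd 0.11
   prism R yaw -0.61 y0 -0.6 sd 0.10
 t27.46 tcp jig [-113.35  -20.73   -7.2 ] z 0.8 Fjig [-11.2  -7.7   3.7] M [-1.36  0.46 -0.51] w 38.7
```

Relative to the plate in the same picture, the prism is level (pitch 0.0°, roll 0.2°), within 0.1° in yaw and within 0.1 mm sideways of seated. I'll add a little down-pressure, check that it is steady, and hand in.

```bash
python3 - <<'E'
from h import *
ctrl.move_l(jw(-111.4,-16.8,-7.9),vel=10)
for i in range(4): ctrl.hold(.4); s=st("steady")
F=J.T@np.array(s["force"])
if -16<F[0]<-6 and -16<F[1]<-5 and s["grip_width"]>37: ctrl.finish_job(); print("done")
E
```

```text
steady t28.11 tcp jig [-113.33  -20.73   -7.23] z 0.77 Fjig [-10.   -8.    4.8] M [-1.35  0.61 -0.5 ] w 38.4
steady t28.51 tcp jig [-113.33  -20.74   -7.23] z 0.77 Fjig [-11.   -9.    4.5] M [-1.34  0.6  -0.47] w 38.5
steady t28.91 tcp jig [-113.33  -20.74   -7.21] z 0.79 Fjig [-11.4  -8.7   4.8] M [-1.33  0.51 -0.46] w 38.8
steady t29.31 tcp jig [-113.35  -20.77   -7.22] z 0.78 Fjig [-10.9  -9.8   4.5] M [-1.37  0.54 -0.43] w 39.1
the job is handed in; nothing more can be done
done
```

The prism is seated in the jig's corner, and I handed the job in at 29.3 s with the fingers still holding it. I gripped it about 33 mm behind its middle and lowered it onto the plate behind the bridge. From there I slid it under and pressed it against the side stop, then the end stop.

**Last checks:**
- **Push:** about 11 N towards the end stop and 9 N towards the side stop, with about 4.5 N net up from the plate. All three stayed steady for 1.6 s.
- **Seating:** measured against the plate in the same picture, pitch was 0.0°, yaw within 0.1° and sideways position within 0.1 mm. Roll read 0.2°, which I put down to camera noise. After that picture I only adjusted the pressure slightly.
- **End stop:** I did not see this contact, because the gripper hid it from the wrist camera. I judged it from the force and from the prism stopping within 0.4 mm of where it should.

**What disagreed:**
- **Finger length:** the fingertips are about 40 mm shorter than the tool data says, in both the wrist and scene pictures. My first grip closed above the prism without touching it, so I corrected the height and gripped again.
- **Jig angle:** it looks about 0.3° less than the 16.2° I assumed. The prism turned in the grip to lie along the side stop.

The disc, beaker and timer were not touched.

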